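# Dim the lamp, then hold the light flap at its balance point

### The arm

A 6-joint arm with a two-finger parallel gripper is mounted at the origin on the work surface. World frame = base frame: x ahead of the robot, y to its left, z up, the work surface at z = 0. Lengths are in m, angles in rad, forces in N, time in s.
With the tool pointing down it reaches from about 0.275 to 0.725 m from the base axis. Payload 15.9 kg.
Tool frame: the origin (TCP) lies midway between the tips of the shut fingers; the grasp point (between the pads) lies 19 mm behind it; z points along the fingers, y is the direction in which the jaws open and shut (so a half turn about z gives the same grasp; the last joint's range is limited). The gripper opens to 85 mm and grips with 20 to 120 N. Pads are 22 mm wide; open, the fingers measure 114 mm over their backs; the gripper's body (76 mm by 85 mm) begins 54 mm behind the grasp point. The pads swing forward as they close: fully open they stand 13 mm farther back than shut.
Start: joints at [1.336, 0.213, -0.034, 1.323, 0, 1.571], TCP at [0.116, 0.486, 0.231] pointing down, gripper open.
Joint ranges: [-2.98, 2.98], [-0.74, 1.72], [-1.14, 1.35], [-2.1, 2.04], [-1.57, 1.44], [-3.14, 3.14]. Speed limits (rad/s): [1.89, 1.89, 2.39, 2.57, 3.14, 3.14].

### API

Orientations are given as a 3x3 rotation matrix whose columns are the frame's x, y, z axes.
In Python, from rig import ctrl gives the robot as it stands.
- The arm moves only by the tool move_arm, never from a script. Its argument "steps" is a list of rows, each a list of 5 numbers: the opening, from 0 (shut) to 1 (fully open), then the shift along the tool's x, y, z in mm, then the turn about the tool's z in rad. A call has exactly 5 rows; each row shifts and turns the commanded pose from where the row before left it, along the tool's axes as they then stand; what a row does not reach is not made up. A row lasts 1/8 s, in which the tool goes at most 62.5 mm and 10.7 degrees, less where a joint would pass 70% of its speed; a pose out of reach is approached as far as the arm can. A call with a gripper value outside its range is refused whole. The fingers move at their own pace and stop on an object; "squeeze" is the grip in N (left out, the last holds). Time passes only in rows, so rows that do not move let the fingers close, or fill a call up. It gives the time, the measured TCP pose, the force and the opening at its end, in the units of the state.
- ctrl.read_state(): the state, without advancing time (a new reading comes with each control period).
- ctrl.camera(name): name is "scene" or "top" or "wrist"; returns the picture (400x640x3 uint8, red, green, blue); there is no depth.
- ctrl.camera_model(name): a dict with "fov_y" (degrees; the focal length in pixels is half the picture's height over the tangent of half this angle, whatever the lens; pixels are square), "cx", "cy" (the principal point, pixels), "R" (3x3) and "t" (3): a world point X has camera coordinates R X + t. Camera axes: x right, y down, z forward; pixel columns grow to the right and rows downward; lengths in m; the calibration is good to about 2 mm. A picture is of the moment at which its call begins: read the wrist's pose just before it. camera_model takes no time and is no camera call; for the wrist camera it gives the pose at the moment of the call.
- ctrl.hand_in(): hands the job in, once; it reports no verdict.
The state is a dict: "time": time; "joint_positions": joint angles; "dq": joint speeds; "tau": joint torques, N m; "tool_pos": TCP position; "ee_rot": TCP orientation; "ft_force": force on the tool from outside, world axes, zero at the start; "moment": the same for the moment, N m; "opening": finger opening in m.
Only numpy, scipy, OpenCV 4.12 (cv2) and the standard library are available. Lean on these libraries where they do the work, as an engineer would, in place of code of your own. Each camera call takes 0.05 s, during which the arm holds its last target. There are 200 camera calls.

### The job

Prepare the microscope light base for an exposure: first slide the dimmer grip on the lamp control box along its track until its middle is level with the index clip beside the track, and leave it there. Then take the light flap, which lies over on the robot's side of its hinge, by the pin at its side, swing it up to its balance point, standing straight up, without letting it tip on over the far side, and finish still gripping the pin and holding the flap still and upright there, not letting go. Leave the dish, the bottle and the slide box where they are.

Things in the scene. Friction and masses are not known exactly. Their poses are not given: they have to be found in the camera images.
- light_base: fixed white light base, a box 260 (x) x 220 (y) x 60 mm high with two round glass windows, origin at the centre of its underside; its x axis points from the near window to the far window, its y axis is parallel to the flap's hinge. It stands left or right of the middle, the control box on the other side; both are turned by up to 0.3 rad
- hinge (a point): middle of the flap's hinge line, 74 mm above the table over the centre of the light base; axes as the light base (hinge line along y)
- flap (a joint): angle of the flap (rad): 0 = straight up, its balance point; negative = leaning to the robot's side (light base -x), where it starts on its stop at -1.35; positive = over to the far side, stop 1.35. The hinge is nearly free: let go, the flap falls. Aluminium plate about 250 g, 116 wide, 4 mm thick, standing 10 to 114 mm from the hinge line
- pin (a point): grip point on the flap's handle: a round dark steel pin 12 mm thick, parallel to the hinge, sticking out 54 mm from the flap's +y side edge, its axis 108 mm from the hinge line. This point lies on the axis, 90 mm in +y from the hinge line's middle, 22 mm from the free end. Axes turn with the flap: y along the pin, z away from the hinge. The pin can turn between the fingers
- control_box: fixed white lamp control box, 150 (x) x 220 (y) x 40 mm high, origin at the centre of its underside; the dimmer track (aluminium, 40 mm wide, 14 mm high) runs along its y axis over the middle of its top
- dimmer (a joint): travel of the dimmer grip along its track (m): 0 at the -y end of the control box's track to 0.12 at the +y end; starts at 0 to 0.03; about 1.5 N of friction, stays where it is left. At travel d the middle of the grip is at y = d - 0.06 in the control box's frame
- dimmer_top (a point): middle of the top of the dimmer grip, a black block 28 (x) x 20 (y, along the track) x 40 mm high whose top is 94.5 mm above the table; axes as the control box
- index_clip: fixed dark steel index clip on top of the control box, on the far (+x) side of the track, 8 mm high, T-shaped, its 5 mm wide tongue pointing at the track. Origin at the tongue's tip, on the box's top 40 mm above the table, 23 mm from the middle of the track; axes as the control box. The wanted grip position has the same y in the control box's frame; travel 0.06 to 0.11
- dish: bystander: round glass dish 68 mm across, 16 mm high, loose on the far window of the light base; origin at the centre of its underside
- reagent_bottle: bystander: amber bottle 54 mm across, 120 mm high, standing on the table beyond the work; origin at the centre of its underside
- slide_box: bystander: flat grey slide box 60 x 150 x 34 mm on the table beyond the work; origin at the centre of its underside

How it is judged:
On the way, in this order (a step that is already met when the one before it is completed fails the run):
1. the dimmer grip is level with the index clip, within 5 mm, and at rest, the flap still lying down (y of dimmer_top in the frame of index_clip between -0.005 and 0.005 m and velocity of joint dimmer between -0.01 and 0.01 m/s and value of joint flap below -1.2 rad), for 0.2 s.
2. the flap stands at its balance point within 0.08 rad, gripped by the fingers (value of joint flap between -0.08 and 0.08 rad and contact force between the fingers and flap above 1 N), for 0.3 s.
At the end, for the whole second after the job is handed in: The flap is held still by the fingers (grip over 1 N) within 0.08 rad of straight up, and the dimmer grip, let go, is level with the index clip within 5 mm (all of step 2 and velocity of joint flap between -0.1 and 0.1 rad/s and contact force between the arm and dimmer below 0.1 N and y of dimmer_top in the frame of index_clip between -0.005 and 0.005 m); the arm keeps its last pose, push and grip.
It fails at once if the flap tips past its balance point over to the far side (beyond 0.35 rad) (value of joint flap above 0.35 rad).
It fails at once if the dish, bottle or slide box is moved by more than 20 mm (distance of any of dish, reagent_bottle, slide_box from where it was at the start of the episode above 0.02 m).
It also fails if it takes over 45 s, if anything falls off the work surface, if the arm or the gripper's body presses on something with over 40 N, if the wrist force passes 120 N, or if a joint passes its speed limit or range.

## Working session

There is one attempt and no reset: what is moved stays moved. The work goes in short steps, Python scripts to look and compute and a tool call to move; the robot and the scene stay as the last step left them, time stands still between calls to the robot, and variables do not carry over. Pictures are saved under pics/ and viewed, about 8 in all and at most 12, crops included, and the job is handed in when it is done.

Besides the shell and the picture viewer there is one more tool, called by a JSON object that holds its "api" and its "payload". move_arm: Moves the arm, as the interface text tells. Its arguments: {"type":"object","properties":{"steps":{"type":"array"},"squeeze":{"type":"number"}},"required":["steps"]}

```bash
mkdir -p pics; ls
python3 - <<'E'
from rig import ctrl
import cv2,numpy as np
s=ctrl.read_state();print(s)
for n in("top","scene"):
    im=ctrl.camera(n);cv2.imwrite(f"pics/{n}0.png",im[:,:,::-1]);m=ctrl.camera_model(n);print(n,m)
E
```

```text
pics
{'time': 0.0, 'joint_positions': array([ 1.33601980e+00,  2.13366249e-01, -3.50155613e-02,  1.32349715e+00,
        2.90036495e-05,  1.57082551e+00]), 'dq': array([ 0.00100015, -0.0008176 , -0.00027149, -0.00030858, -0.00112552,
       -0.00094979]), 'tau': array([ 2.70737041e-05, -6.86154413e+01,  4.87120128e+01,  1.72448176e-02,
       -2.11476345e-05,  1.61202320e-05]), 'tool_pos': array([0.11622968, 0.48597493, 0.23082839]), 'ee_rot': array([[-9.72559555e-01,  2.32653892e-01, -2.80055532e-04],
       [ 2.32654059e-01,  9.72558993e-01, -1.04618274e-03],
       [ 2.89720385e-05, -1.08263108e-03, -9.99999414e-01]]), 'ft_force': array([-0.19149399, -0.53267583, -0.29451408]), 'moment': array([-0.04351666, -0.01824402,  0.01092671]), 'opening': 0.08595288942906155}
top {'fov_y': 49.66971428392792, 'cx': 317.96841822792413, 'cy': 201.63237819520205, 'R': array([[-0.00227165, -0.99988935, -0.01470138],
       [-0.99744269,  0.0033158 , -0.07139388],
       [ 0.07143473,  0.01450161, -0.99733985]]), 't': array([0.02939361, 0.63880593, 0.95730891])}
scene {'fov_y': 50.42162273757801, 'cx': 318.97049894056227, 'cy': 209.08982907538578, 'R': array([[-0.85703082,  0.51508145,  0.0137578 ],
       [ 0.41617813,  0.70771697, -0.57090494],
       [-0.30379917, -0.48355744, -0.82090089]]), 't': array([ 0.52744247, -0.21014237,  1.09368327])}
```

View pics/top0.png

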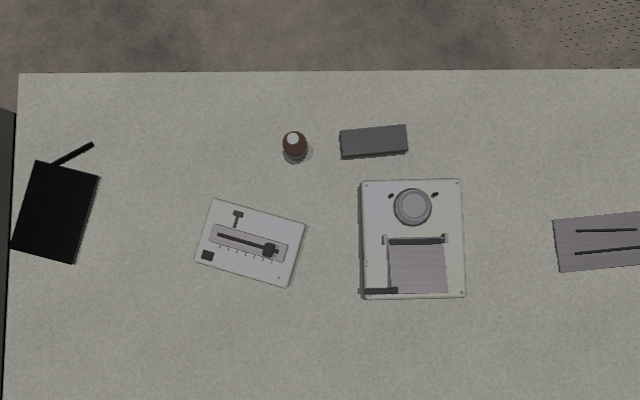

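View pics/scene0.png

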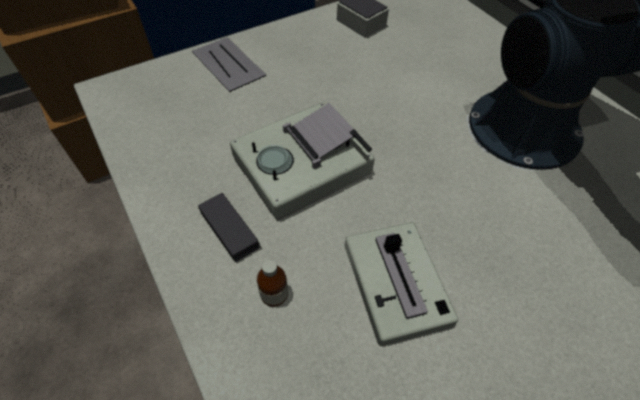

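The top view shows the control box on the left, with corners near (213,198), (306,224), (289,287) and (195,262). Its clip tongue tip is near (235,226) and the dimmer is near (269,248). The light base is on the right with corners (360,181), (460,179), (465,297) and (363,298), and the dark pin runs from about (364,291) to (398,290). The scene view agrees.

```bash
cat > h.py <<'E'
from rig import ctrl
import numpy as np,cv2
def ray(m,p,z,h=400):
    f=h/2/np.tan(np.radians(m["fov_y"])/2);R=np.array(m["R"]);t=np.array(m["t"])
    d=R.T@np.array([(p[0]-m["cx"])/f,(p[1]-m["cy"])/f,1]);o=-R.T@t
    return o+d*(z-o[2])/d[2]
def proj(m,X,h=400):
    f=h/2/np.tan(np.radians(m["fov_y"])/2);c=np.array(m["R"])@X+m["t"];return np.array([m["cx"]+f*c[0]/c[2],m["cy"]+f*c[1]/c[2]])
E
python3 - <<'E'
from h import *
im=cv2.imread("pics/top0.png");m=ctrl.camera_model("top")
np.set_printoptions(precision=4,suppress=True)
g=im.min(2);print(im[270,240],im[190,375],im[330,300],im[250,150])
mask=((im[:,:,1].astype(int)>im[330,300,1]+12)).astype(np.uint8)
mask=cv2.morphologyEx(mask,cv2.MORPH_CLOSE,np.ones((9,9)))
mask=cv2.morphologyEx(mask,cv2.MORPH_OPEN,np.ones((5,5)))
for c in cv2.findContours(mask,cv2.RETR_EXTERNAL,cv2.CHAIN_APPROX_SIMPLE)[0]:
    if cv2.contourArea(c)>2000:print(cv2.contourArea(c),cv2.boxPoints(cv2.minAreaRect(c)).round(1).tolist())
for nm,ps,z in(("box",[(213,198),(306,224),(289,287),(195,262)],.04),("base",[(360,181),(460,179),(465,297),(363,298)],.06)):
    P=np.array([ray(m,p,z) for p in ps]);print(nm,P.mean(0),P[:,:2].tolist())
for n,p,z in(("clip",(235,226),.048),("dim",(269,248),.0945),("pinend",(364,291),.0977),("pinin",(398,290),.0977)):print(n,ray(m,p,z))
a=cv2.resize(im[170:310,180:320],(560,560),interpolation=2);b=cv2.resize(im[170:310,350:480],(240*1,259),interpolation=2)
cv2.imwrite("pics/c1.png",a)
E
```

```text
[155 152 152] [154 151 150] [140 148 149] [130 138 139]
box [0.5471 0.177  0.04  ] [[0.6466050913544528, 0.26234829155006634], [0.5879340351292744, 0.05406876527778093], [0.44956897451578204, 0.09153363782712552], [0.5044385003751131, 0.3002368324807001]]
base [ 0.5563 -0.1759  0.06  ] [[0.6811754777397061, -0.06497351672693823], [0.6846843605659023, -0.28276752117337717], [0.43074488213765416, -0.2869010895218306], [0.4286523915858216, -0.06907593047960832]]
clip [0.5838 0.2106 0.048 ]
dim [0.5369 0.1292 0.0945]
pinend [ 0.4485 -0.068   0.0977]
pinin [ 0.4505 -0.1379  0.0977]
```

View pics/c1.png

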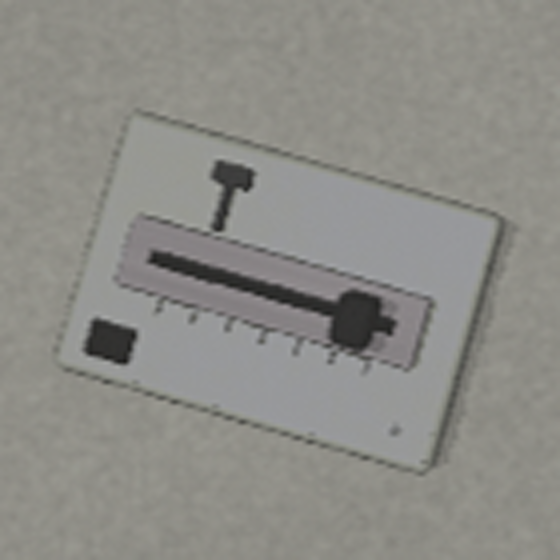

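The crop (4x, offset 180,170) puts the tongue tip at about (219,229) and the grip at about (357,319). That makes the box yaw about -0.264, travel about 0.011 and goal about 0.10. I'll move above the dimmer.

{"api": "move_arm", "payload": {"steps": [[1,-49,-25,0,0.03],[1,-49,-25,0,0],[1,-49,-25,0,0],[1,-49,-25,0,0],[1,-49,-25,0,0]]}}

```text
time: 0.72
tool_pos: [0.3221, 0.3013, 0.2312]
ee_rot: [[-0.965, 0.262, -0.0], [0.262, 0.965, -0.0], [0.0, -0.0, -1.0]]
ft_force: [0.5, 0.3, 0.6]
opening: 0.0855
```

{"api": "move_arm", "payload": {"steps": [[1,-49,-25,6,0],[1,-49,-25,6,0],[1,-49,-25,6,0],[1,-49,-25,6,0],[1,-49,-25,6,0]]}}

```text
time: 1.35
tool_pos: [0.5259, 0.1164, 0.2009]
ee_rot: [[-0.965, 0.262, -0.0], [0.262, 0.965, 0.0], [0.0, -0.0, -1.0]]
ft_force: [0.8, 1.5, 0.3]
opening: 0.0856
```

{"api": "move_arm", "payload": {"steps": [[1,0,0,0,0],[1,0,0,0,0],[1,0,0,0,0],[1,0,0,0,0],[1,0,0,0,0]]}}

```text
time: 1.98
tool_pos: [0.5247, 0.1184, 0.2015]
ee_rot: [[-0.965, 0.261, 0.0], [0.261, 0.965, 0.0], [-0.0, 0.0, -1.0]]
ft_force: [0.2, 0.4, 0.5]
opening: 0.0852
```

Run:
```python
from h import *
np.set_printoptions(precision=4,suppress=True)
s=ctrl.read_state();m=ctrl.camera_model("wrist");im=ctrl.camera("wrist");cv2.imwrite("pics/w1.png",im[:,:,::-1])
print(s["time"],s["tool_pos"],s["ee_rot"],m)
for X in([.537,.129,.0945],[.581,.207,.048]):print(proj(m,np.array(X)))
```

```text
1.975 [0.5247 0.1184 0.2015] [[-0.9654  0.2609  0.0003]
 [ 0.2609  0.9654  0.0001]
 [-0.0003  0.0002 -1.    ]] {'fov_y': 59.35052236091413, 'cx': 315.39469324101043, 'cy': 204.36847113593555, 'R': array([[ 0.2605,  0.9655,  0.0001],
       [ 0.9271, -0.2502,  0.2789],
       [ 0.2693, -0.0725, -0.9603]]), 't': array([-0.2523, -0.4842,  0.2177])}
[331.7148 214.7249]
[426.3445 222.355 ]
```

View pics/w1.png

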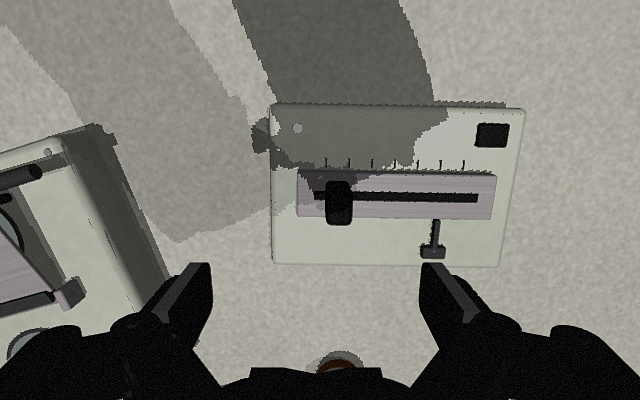

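The wrist view shows the dimmer at columns 326–353, rows 180–225, the tongue at column about 435.5 with its tip at row about 220, and the box edges at columns 272/273 and 498–525.

Run:
```python
from h import *
np.set_printoptions(precision=4,suppress=True)
m=ctrl.camera_model("wrist");g=cv2.imread("pics/w1.png").max(2)
print(np.where(g[212,318:365]<45)[0][[0,-1]]+318,np.where(g[200:205,318:365].max(0)<45)[0]+318)
print(np.where(g[222,300:365]<45)[0]+300,np.where(g[185,300:365]<45)[0]+300)
print(np.where(g[228,420:450]<110)[0]+420,np.where(g[210:240,435]<110)[0]+210)
C=-np.array(m["R"]).T@m["t"];print("cam",C)
ux=np.array([.9654,-.261]);uy=np.array([.261,.9654])
c=np.array([.547,.177])
for n,p,z in(("top c",(340,205),.0945),("top 182",(340,182),.0945),("top 225",(340,225),.0945),("tongue",(435.5,220),.048),("trackL1",(297,172),.054),("trackR1",(497,174),.054),("R2",(491,220),.054),("L2",(297,217),.054),("box br",(499,268),.04),("box bl",(273,263),.04)):
    X=ray(m,p,z);d=X[:2]-c;print(n,X,"box",d@ux,d@uy)
```

```text
[325 351] [325 326 327 328 329 330 331 332 333 334 335 336 337 338 339 340 341 342
 343 344 345 346 347 348 349 350 351]
[327 328 329 330 331 332 333 334 335 336 337 338 339 340 341 342 343 344
 345 346 347 348 349 350] [325 326 327 328 329 330 331 332 333 334 335 336 337 338 339 340 341 342
 343 344 345 346 347 348 349]
[431 432 433 434 435 436 437 438 439] [219 220 221 222 223 224 225 226 227 228 229 230 231 232 233 234 235 236
 237 238 239]
cam [0.4561 0.1381 0.3441]
top c [0.5313 0.1367 0.0945] box -0.004628687585377856 -0.043009188906191556
top 182 [0.5144 0.1409 0.0945] box -0.02205102639932742 -0.04335447536609036
top 225 [0.5465 0.1329 0.0945] box 0.011069522009107522 -0.042698072283130065
tongue [0.581  0.2151 0.048 ] box 0.022854291662628524 0.045668770663284
trackL1 [0.5061 0.1086 0.054 ] box -0.02159895382975114 -0.07665884712440336
trackR1 [0.5516 0.2703 0.054 ] box -0.019937774131840193 0.0912408843555195
R2 [0.5911 0.2603 0.054 ] box 0.02080738888738571 0.09189915065864034
L2 [0.5443 0.0977 0.054 ] box 0.018094394524036134 -0.07722832672219014
box br [0.6479 0.2675 0.04  ] box 0.07378096048136312 0.11365399994155163
box bl [0.5868 0.0612 0.04  ] box 0.06861683119882483 -0.10141301225328052
```

{"api": "move_arm", "payload": {"steps": [[1,-6,19,0,0.012],[1,0,0,35,0],[1,0,0,40,0],[1,0,0,40,0],[1,0,0,23,0]], "squeeze": 20}}

```text
time: 2.65
tool_pos: [0.5347, 0.1347, 0.0614]
ee_rot: [[-0.962, 0.273, -0.002], [0.273, 0.962, -0.0], [0.002, -0.001, -1.0]]
ft_force: [-0.1, -0.0, 0.7]
opening: 0.0855
```

{"api": "move_arm", "payload": {"steps": [[0.2,0,0,0,0],[0,0,0,0,0],[0,0,0,0,0],[0,0,0,0,0],[0,0,0,0,0]]}}

```text
time: 3.28
tool_pos: [0.5363, 0.1349, 0.0644]
ee_rot: [[-0.962, 0.273, 0.002], [0.273, 0.962, 0.0], [-0.002, 0.001, -1.0]]
ft_force: [-0.7, -0.3, 7.6]
opening: 0.0196
```

{"api": "move_arm", "payload": {"steps": [[0,0,20,-1,0],[0,0,20,0,0],[0,0,20,0,0],[0,0,20,0,0],[0,0,7,0,0]]}}

```text
time: 3.9
tool_pos: [0.5607, 0.2192, 0.0644]
ee_rot: [[-0.962, 0.273, 0.002], [0.273, 0.962, -0.001], [-0.002, -0.0, -1.0]]
ft_force: [7.3, -3.2, -6.6]
opening: 0.0196
```

Run:
```python
from h import *
np.set_printoptions(precision=4,suppress=True)
ctrl.camera("top")
s=ctrl.read_state();m=ctrl.camera_model("wrist");im=ctrl.camera("wrist")[:,:,::-1];cv2.imwrite("pics/w2.png",im);t=ctrl.camera("top")[:,:,::-1]
print(s["tool_pos"],s["ft_force"],s["opening"]);np.save("w2.npy",[m],allow_pickle=True)
a=cv2.resize(t[180:300,190:310],(360,360),interpolation=2)
o=np.zeros((400,1000,3),np.uint8);o[:,:640]=im;o[:360,640:]=a;cv2.imwrite("pics/v2.png",cv2.resize(o,(800,320)) if 0 else im)
```

```text
[0.5608 0.2197 0.0645] [ 7.3955 -1.1073 -7.6333] 0.019890589126651356
```

View pics/w2.png

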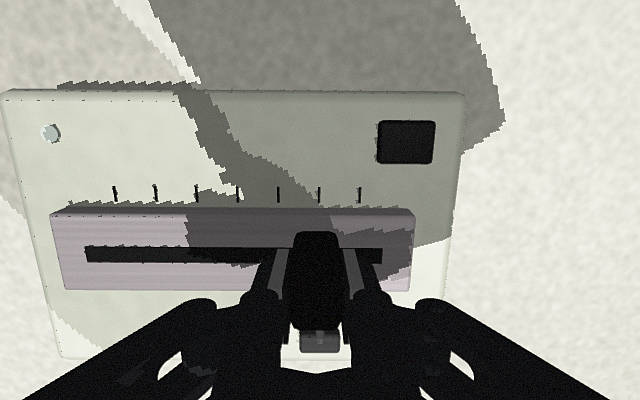

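The wrist view shows the gripped block at columns about 293–343 and the clip's T-bar behind it at columns about 300–341. They are nearly level, so I'll measure the remainder.

Run:
```python
from h import *
np.set_printoptions(precision=4,suppress=True)
m=np.load("w2.npy",allow_pickle=True)[0];g=cv2.imread("pics/w2.png").max(2)
for r in (340,344,348):print(r,g[r,290:350:3])
print(g[238,280:356:3])
s=ctrl.read_state();R=s["ee_rot"];uy=R[:2,1];ux=-R[:2,0]
for n,p,z in(("blk",(318.5,240),.0945),("clipL",(300,345),.048),("clipR",(341,345),.048),("clip",(320.5,340),.048)):
    X=ray(m,p,z);d=X[:2]-s["tool_pos"][:2];print(n,X,d@ux,d@uy)
```

```text
340 [239 236 200 106  75  77  77  76  74  88  91  74  75  75  73  77  56 254
   4  18]
344 [236 238 238 125  72  76  78  75  78  79  71  74  76  81  73  74  52 249
 143 161]
348 [239 235 238 129  71  82  80  80  81  80  82  79  84  81  84  84  55 242
 238 237]
[82 79 81 85 82 18 13 16  8 19 16 16 16 26  0  5 17 13  0 43 83 78 79 79
 82 85]
blk [0.5363 0.2289 0.0945] -0.026041441811495182 0.0028910291159783925
clipL [0.6099 0.1984 0.048 ] 0.05308024909457344 -0.0063470111929777645
clipR [0.6159 0.2195 0.048 ] 0.053069664053647186 0.015560470488535379
clip [0.6099 0.2098 0.048 ] 0.04993694590977181 0.004591889652543967
```

{"api": "move_arm", "payload": {"steps": [[0,-1,1.5,0,0],[0,0,0,0,0],[0.3,0,0,0,0],[0.6,0,0,0,0],[1,0,0,0,0]]}}

```text
time: 4.68
tool_pos: [0.5608, 0.2196, 0.0644]
ee_rot: [[-0.962, 0.273, 0.0], [0.273, 0.962, 0.0], [-0.0, 0.0, -1.0]]
ft_force: [-0.7, 0.2, -0.1]
opening: 0.0609
```

{"api": "move_arm", "payload": {"steps": [[1,0,0,0,0],[1,0,0,-20,0],[1,0,0,-40,0],[1,0,0,-50,0],[1,0,0,-40,0]]}}

```text
time: 5.3
tool_pos: [0.5609, 0.2196, 0.2164]
ee_rot: [[-0.962, 0.273, 0.001], [0.273, 0.962, 0.0], [-0.001, 0.001, -1.0]]
ft_force: [1.3, 1.2, 0.1]
opening: 0.0854
```

{"api": "move_arm", "payload": {"steps": [[1,30,0,0,0],[1,30,0,0,0],[1,20,0,0,0],[1,0,0,0,0],[1,0,0,0,0]]}}

```text
time: 5.92
tool_pos: [0.4844, 0.2414, 0.2144]
ee_rot: [[-0.962, 0.273, 0.0], [0.273, 0.962, 0.0], [-0.0, 0.0, -1.0]]
ft_force: [-0.9, 0.3, -0.1]
opening: 0.0855
```

Run:
```python
from h import *
np.set_printoptions(precision=4,suppress=True)
s=ctrl.read_state();m=ctrl.camera_model("wrist");im=ctrl.camera("wrist")[:,:,::-1];cv2.imwrite("pics/w3.png",im)
np.save("w3.npy",[m],allow_pickle=True);print(s["time"],s["tool_pos"])
```

```text
5.925 [0.4844 0.2414 0.2144]
```

View pics/w3.png

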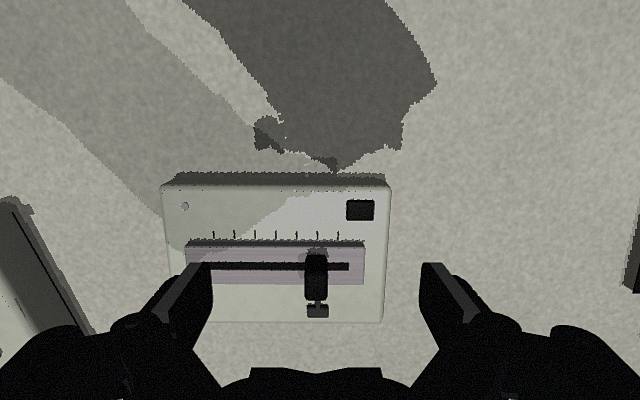

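The block now stands right in line with the T-bar, at column about 317. I'll put a number on it.

Run:
```python
from h import *
np.set_printoptions(precision=4,suppress=True)
m=np.load("w3.npy",allow_pickle=True)[0];g=cv2.imread("pics/w3.png").max(2).astype(int)
s=ctrl.read_state();R=s["ee_rot"];uy=R[:2,1];ux=-R[:2,0]
def edges(r,th):
    w=np.where(g[r,295:340]<th)[0]+295;return w[0],w[-1]+1
for r,th,z in((256,50,.0945),(276,50,.0945),(290,50,.06),(311,110,.048),(314,110,.048)):
    e=edges(r,th);X=ray(m,(np.mean(e)-.0,r),z);d=X[:2]-s["tool_pos"][:2];print(r,e,X,d@ux,d@uy)
for x,y in((np.array([0,0]),0),):pass
```

```text
256 (np.int64(306), np.int64(326)) [0.5316 0.2298 0.0945] 0.04843989790922508 0.0017665901136818436
276 (np.int64(304), np.int64(328)) [0.5489 0.2249 0.0945] 0.06645027975991948 0.001787616392888162
290 (np.int64(305), np.int64(328)) [0.5806 0.2164 0.06  ] 0.09928585461589025 0.00236089301886401
311 (np.int64(307), np.int64(329)) [0.6105 0.2096 0.048 ] 0.1298523660619249 0.003954429684987339
314 (np.int64(307), np.int64(329)) [0.6138 0.2087 0.048 ] 0.13330683074129207 0.003963954258098307
```

Run:
```python
from h import *
np.set_printoptions(precision=4,suppress=True)
m=np.load("w3.npy",allow_pickle=True)[0];im=cv2.imread("pics/w3.png");g=im.max(2).astype(int)
s=ctrl.read_state();R=s["ee_rot"];uy=R[:2,1];ux=-R[:2,0];print("tool yaw",np.arctan2(uy[0],uy[1]))
# front box edge (bottom): last strong bright row per column
def row(c,a,b,sgn):
    d=np.diff(cv2.GaussianBlur(g.astype(np.float32),(3,3),0)[a:b,c])*sgn;return a+d.argmax()+.5
for a,b,sg,z,cs in((276,296,1,.054,(220,240,260,280,340,350,360)),(310,330,-1,.04,(220,240,260,280,300,340,360))):
    P=np.array([ray(m,(c,row(c,a,b,sg)),z)[:2] for c in cs]);rr=[row(c,a,b,sg) for c in cs];k=np.polyfit(P[:,1],P[:,0],1);print(rr,np.arctan(k[0]))
# slot ends, travel cross-check
r=267;w=np.where(g[r,190:365]<60)[0]+190;print("slot",w[0],w[-1])
for c in(185,364):print("track end",ray(m,(c,262),.054))
```

```text
tool yaw 0.2771386928570087
[np.float64(283.5), np.float64(283.5), np.float64(283.5), np.float64(284.5), np.float64(284.5), np.float64(284.5), np.float64(284.5)] 0.285642634418544
[np.float64(320.5), np.float64(320.5), np.float64(320.5), np.float64(320.5), np.float64(320.5), np.float64(321.5), np.float64(321.5)] 0.28591509693786304
slot 190 348
track end [0.5216 0.1042 0.054 ]
track end [0.5677 0.2667 0.054 ]
```

Two views put the block about 2 mm short. That is within tolerance, but a recentring grip is cheap, so I'll do it.

{"api": "move_arm", "payload": {"steps": [[1,-40,1,0,0.009],[1,-40,1,30,0],[1,0,0,40,0],[1,0,0,45,0],[1,0,0,33,0]]}}

```text
time: 6.6
tool_pos: [0.5613, 0.2204, 0.0639]
ee_rot: [[-0.959, 0.283, -0.002], [0.283, 0.959, -0.001], [0.001, -0.001, -1.0]]
ft_force: [0.7, -1.3, 0.8]
opening: 0.0857
```

{"api": "move_arm", "payload": {"steps": [[1,0,0,0,0],[0.2,0,0,0,0],[0,0,0,0,0],[0,0,0,0,0],[0,0,0,0,0]]}}

```text
time: 7.22
tool_pos: [0.5617, 0.2213, 0.0671]
ee_rot: [[-0.959, 0.282, 0.001], [0.282, 0.959, 0.0], [-0.001, 0.001, -1.0]]
ft_force: [-1.5, -1.1, 4.9]
opening: 0.0197
```

{"api": "move_arm", "payload": {"steps": [[0,0,0,0,0],[0.3,0,0,0,0],[0.6,0,0,0,0],[1,0,0,0,0],[1,0,0,-20,0]]}}

```text
time: 7.85
tool_pos: [0.5603, 0.2208, 0.0852]
ee_rot: [[-0.959, 0.282, -0.003], [0.282, 0.959, -0.001], [0.002, -0.002, -1.0]]
ft_force: [0.1, -0.1, 0.8]
opening: 0.0781
```

{"api": "move_arm", "payload": {"steps": [[1,0,0,-30,0],[1,0,0,-40,0],[1,0,0,-45,0.18],[1,0,0,0,0.18],[1,0,0,0,0.18]]}}

```text
time: 8.48
tool_pos: [0.5615, 0.2213, 0.2018]
ee_rot: [[-0.674, 0.739, 0.001], [0.739, 0.674, 0.0], [-0.0, 0.001, -1.0]]
ft_force: [0.0, -0.1, -0.5]
opening: 0.0854
```

{"api": "move_arm", "payload": {"steps": [[1,0,0,0,0.18],[1,0,0,0,0.18],[1,0,0,0,0.18],[1,0,0,0,0.18],[1,0,0,0,0.01]]}}

```text
time: 9.1
tool_pos: [0.5612, 0.2212, 0.2013]
ee_rot: [[-0.016, 1.0, -0.0], [1.0, 0.016, -0.0], [-0.0, -0.0, -1.0]]
ft_force: [-0.3, -0.2, 0.4]
opening: 0.0852
```

{"api": "move_arm", "payload": {"steps": [[1,-44,-17,0,0],[1,-44,-17,0,0],[1,-44,-17,0,0],[1,-44,-17,0,0],[1,-44,-17,0,0]]}}

```text
time: 9.72
tool_pos: [0.4789, -0.0013, 0.2014]
ee_rot: [[-0.02, 1.0, 0.0], [1.0, 0.02, -0.0], [-0.0, 0.0, -1.0]]
ft_force: [1.0, -0.3, 0.7]
opening: 0.0855
```

{"api": "move_arm", "payload": {"steps": [[1,-44,-17,0,0],[1,-43,-15,0,0],[1,0,0,0,0],[1,0,0,0,0],[1,0,0,0,0]]}}

```text
time: 10.35
tool_pos: [0.4492, -0.0868, 0.2013]
ee_rot: [[-0.018, 1.0, 0.0], [1.0, 0.018, 0.0], [0.0, 0.0, -1.0]]
ft_force: [-0.1, -0.2, 0.7]
opening: 0.085
```

Run:
```python
from h import *
np.set_printoptions(precision=4,suppress=True)
s=ctrl.read_state();m=ctrl.camera_model("wrist");im=ctrl.camera("wrist")[:,:,::-1];cv2.imwrite("pics/w4.png",im)
t=ctrl.camera("top")[:,:,::-1];cv2.imwrite("pics/t4.png",t)
np.save("w4.npy",[m],allow_pickle=True);print(s["time"],s["tool_pos"],s["joint_positions"])
for X in([.4495,-.0875,.0977],[.4495,-.0655,.0977]):print(proj(m,np.array(X)))
```

```text
10.35 [ 0.4492 -0.0868  0.2013] [-0.1909  0.1338 -0.2062  1.2308  0.0001  1.3624]
[316.1138 206.162 ]
[316.6824 176.6248]
```

View pics/w4.png

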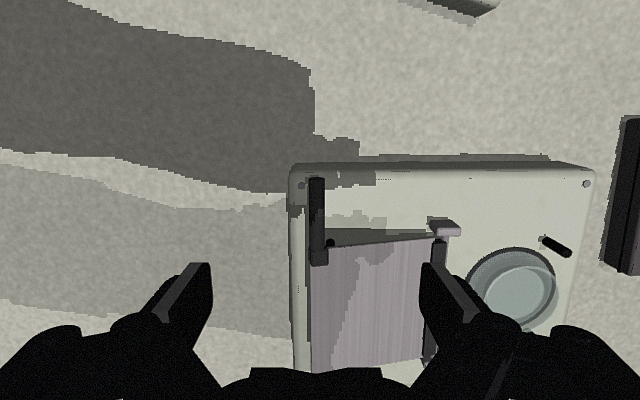

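The pin is at columns 309–325 and rows 178–248, within 1 px of the prediction. I'll descend and grip it.

{"api": "move_arm", "payload": {"steps": [[1,0,0,30,0],[1,0,0,40,0],[1,0,0,35,0],[1,0,0,17,0],[1,0,0,0,0]], "squeeze": 40}}

```text
time: 11.08
tool_pos: [0.4481, -0.0869, 0.0784]
ee_rot: [[-0.016, 1.0, -0.002], [1.0, 0.016, 0.0], [0.001, -0.002, -1.0]]
ft_force: [0.1, -0.4, 0.4]
opening: 0.0854
```

{"api": "move_arm", "payload": {"steps": [[0.3,0,0,0,0],[0.1,0,0,0,0],[0,0,0,0,0],[0,0,0,0,0],[0,0,0,0,0]]}}

```text
time: 11.7
tool_pos: [0.4498, -0.0876, 0.0797]
ee_rot: [[-0.015, 1.0, 0.002], [1.0, 0.015, 0.0], [-0.0, 0.002, -1.0]]
ft_force: [5.0, 1.1, 0.8]
opening: 0.0107
```

{"api": "move_arm", "payload": {"steps": [[0,0,2.5,-9.4,0],[0,0,3.4,-9.1,0],[0,0,4.2,-8.8,0],[0,0,5.0,-8.4,0],[0,0,5.7,-7.9,0]]}}

```text
time: 12.32
tool_pos: [0.4688, -0.0871, 0.123]
ee_rot: [[-0.015, 1.0, -0.002], [1.0, 0.015, 0.0], [0.0, -0.002, -1.0]]
ft_force: [-7.2, 1.9, -0.6]
opening: 0.0107
```

{"api": "move_arm", "payload": {"steps": [[0,0,6.4,-7.4,0],[0,0,7.0,-6.7,0],[0,0,7.6,-6.1,0],[0,0,8.1,-5.4,0],[0,0,8.6,-4.6,0]]}}

```text
time: 12.95
tool_pos: [0.5063, -0.0863, 0.1544]
ee_rot: [[-0.015, 1.0, -0.002], [1.0, 0.015, 0.001], [0.001, -0.002, -1.0]]
ft_force: [-7.0, 4.6, 8.2]
opening: 0.0105
```

{"api": "move_arm", "payload": {"steps": [[0,0,8.9,-3.8,0],[0,0,9.2,-3.0,0],[0,0,8.5,-2.0,0],[0,0,6,-1.0,0],[0,0,0,0,0]]}}

```text
time: 13.58
tool_pos: [0.5402, -0.0854, 0.1635]
ee_rot: [[-0.016, 1.0, 0.0], [1.0, 0.016, 0.001], [0.001, 0.0, -1.0]]
ft_force: [-3.6, 7.0, 7.1]
opening: 0.0101
```

Run:
```python
from h import *
np.set_printoptions(precision=4,suppress=True)
s=ctrl.read_state();m=ctrl.camera_model("wrist");im=ctrl.camera("wrist")[:,:,::-1]
t=ctrl.camera("scene")[:,:,::-1];cv2.imwrite("pics/t5.png",ctrl.camera("top")[:,:,::-1])
a=cv2.resize(t[60:260,200:420],(440,400),interpolation=2);cv2.imwrite("pics/v5.png",np.hstack([a,cv2.resize(im[:,140:500],(360,400))]))
cv2.imwrite("pics/s5.png",t);print(s["time"],s["tool_pos"],s["ft_force"],s["opening"])
```

```text
13.575 [ 0.5402 -0.0854  0.1635] [-3.5554  7.0165  7.0826] 0.010076783572743518
```

View pics/v5.png

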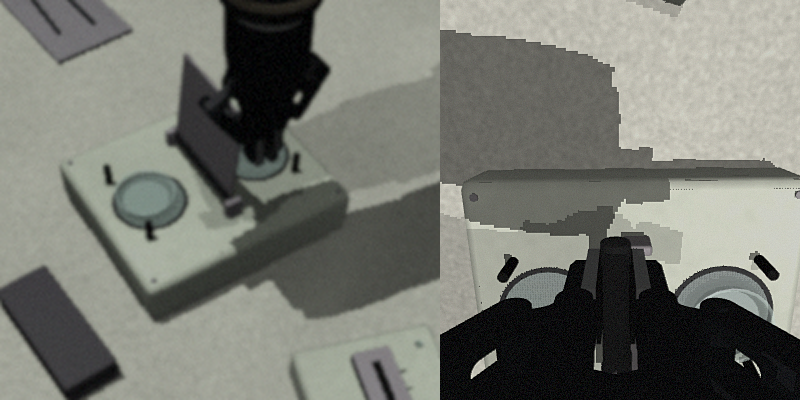

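The flap leans slightly to the robot's side (about -0.14 rad by the arc). The hinge x is about 0.555 by both estimates, so I'll go the remaining 15 mm slowly.

{"api": "move_arm", "payload": {"steps": [[0,0,5,-0.6,0],[0,0,5,-0.4,0],[0,0,4,0,0],[0,0,1,0,0],[0,0,0,0,0]]}}

```text
time: 14.35
tool_pos: [0.5551, -0.0853, 0.1642]
ee_rot: [[-0.016, 1.0, -0.0], [1.0, 0.016, 0.001], [0.001, -0.0, -1.0]]
ft_force: [-0.9, 6.7, 0.5]
opening: 0.0105
```

Run:
```python
from h import *
np.set_printoptions(precision=4,suppress=True)
s=ctrl.read_state();m=ctrl.camera_model("wrist");im=ctrl.camera("wrist")[:,:,::-1];np.save("w6.npy",[m],allow_pickle=True)
t=ctrl.camera("scene")[:,:,::-1];tt=ctrl.camera("top")[:,:,::-1]
a=cv2.resize(t[70:190,250:370],(400,400),interpolation=2)
b=cv2.resize(tt[160:310,340:490],(400,400),interpolation=2)
cv2.imwrite("pics/v6.png",np.hstack([a,b]));cv2.imwrite("pics/t6.png",tt);cv2.imwrite("pics/s6.png",t);cv2.imwrite("pics/w6.png",im)
s=ctrl.read_state();print(s["time"],s["tool_pos"],s["ft_force"],s["opening"])
```

```text
14.5 [ 0.555  -0.0853  0.1642] [-0.5166  6.5596  0.735 ] 0.010426880725690367
```

View pics/v6.png

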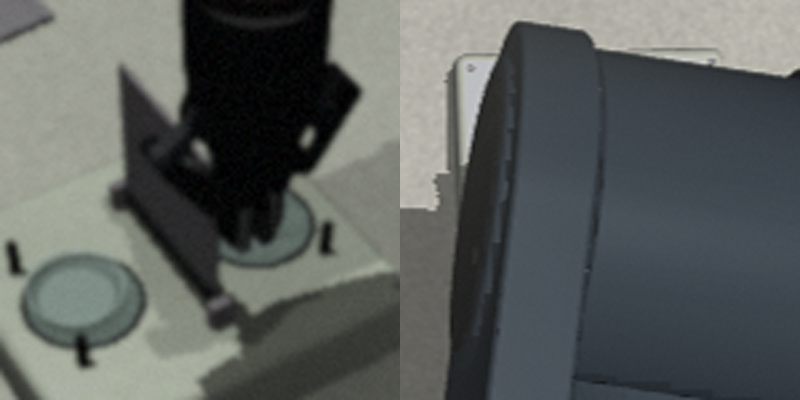

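The scene crop shows the flap standing, with its -y edge running from the top corner at scene px (286,88.9) to the hinge bracket at about (286,128). I'll compare that with predictions for several angles.

Run:
```python
from h import *
np.set_printoptions(precision=2,suppress=True)
m=ctrl.camera_model("scene");H=np.array([.5563,-.1759,.074]);y=.015
ux=np.array([np.cos(y),np.sin(y),0]);uy=np.array([-np.sin(y),np.cos(y),0]);uz=np.array([0,0,1])
print("brackets",proj(m,H-.062*uy),proj(m,H+.062*uy))
for th in(-.16,-.08,0,.08,.16):
    d=np.sin(th)*ux+np.cos(th)*uz
    print(th,"top",proj(m,H-.058*uy+.114*d),"bot-",proj(m,H-.058*uy+.01*d),"bot+",proj(m,H+.058*uy+.01*d))
g=cv2.imread("pics/s6.png");print(cv2.cvtColor(g,7)[84:94,278:298])
```

```text
brackets [287.88 127.12] [316.11 162.01]
-0.16 top [293.89  85.93] bot- [289.15 124.78] bot+ [315.81 157.48]
-0.08 top [290.1   86.96] bot- [288.84 124.87] bot+ [315.49 157.59]
0 top [286.28  88.3 ] bot- [288.54 124.99] bot+ [315.18 157.73]
0.08 top [282.45  89.93] bot- [288.23 125.13] bot+ [314.86 157.88]
0.16 top [278.65  91.84] bot- [287.93 125.29] bot+ [314.54 158.06]
[[161 159 159 155 153 158 158 157 161 158 160 157 157 155 153 156 157 159
  162 160]
 [157 158 158 157 159 156 156 158 158 158 157 156 159 156 156 155 157 156
  159 161]
 [156 158 156 159 157 158 156 155 158 158 154 155 157 156 155 155 154 157
  158 159]
 [155 156 158 159 159 155 155 154 152 155 159 158 156 156 154 153 159 157
  156 156]
 [152 156 157 158 162 158 155 147 141 149 157 156 160 156 156 158 154 159
  156 162]
 [154 158 157 159 157 158 155 134 119 129 147 153 155 158 156 159 154 155
  158 160]
 [154 159 160 159 157 161 149 120  95 110 133 149 152 155 155 159 156 157
  159 161]
 [159 157 158 160 157 156 144 113  77  84 108 126 143 153 156 156 155 155
  156 160]
 [156 158 156 156 155 156 147 109  71  63  89 110 129 145 154 155 154 155
  157 158]
 [154 155 157 156 157 157 149 116  70  50  67  94 113 131 145 150 156 155
  158 158]]
```

The top corner matches θ≈0 within about 0.02 rad. One last look at the dimmer from above before I hand in.

Run:
```python
from h import *
np.set_printoptions(precision=3,suppress=True)
im=cv2.imread("pics/t6.png");cv2.imwrite("pics/c6.png",cv2.resize(im[180:300,190:310],(600,600),interpolation=2))
m=ctrl.camera_model("top")
B=np.array([.5617,.2213]);ux=np.array([.959,-.282]);uy=np.array([.282,.959])
for z in(.0545,.0945):
  print(z,[((proj(m,np.r_[B+a*ux+b*uy,z])-[190,180])*5).round() for a in(-.014,.014) for b in(-.01,.01)])
```

```text
0.0545 [array([209., 318.]), array([166., 305.]), array([228., 256.]), array([185., 243.])]
0.0945 [array([189., 320.]), array([144., 307.]), array([209., 256.]), array([163., 242.])]
```

View pics/c6.png

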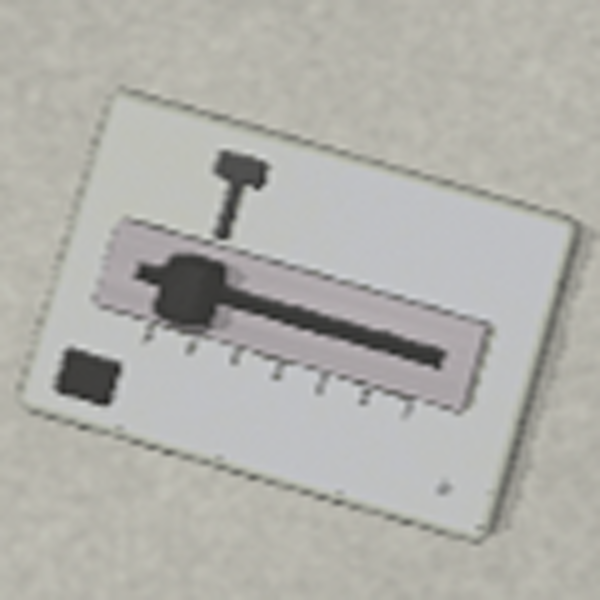

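Run:
```python
from h import *
np.set_printoptions(precision=4,suppress=True)
m=ctrl.camera_model("top");im=cv2.imread("pics/t6.png");g=im.max(2)[180:300,190:310]
big=cv2.resize(g,None,fx=5,fy=5,interpolation=cv2.INTER_CUBIC)
mk=(big<110).astype(np.uint8);mk[:, :100]=0;mk[:200]=0;mk[340:]=0;mk[:,260:]=0
mk=cv2.morphologyEx(mk,cv2.MORPH_OPEN,np.ones((35,35)))
c=max(cv2.findContours(mk,0,2)[0],key=cv2.contourArea);r=cv2.minAreaRect(c);print(r)
mo=cv2.moments(c);bc=(mo["m10"]/mo["m00"],mo["m01"]/mo["m00"])
tk=(big<130).astype(np.uint8);tk[:190]=0;tk[236:]=0;tk[:,:200]=0;tk[:,250:]=0
ys,xs=np.where(tk);k=np.polyfit(ys,xs,1);tip=(np.polyval(k,236),236)
uy=np.array([np.sin(.28),np.cos(.28)]);ux=np.array([uy[1],-uy[0]])
P=lambda p,z:ray(m,((p[0]+.5)/5-.5+190,(p[1]+.5)/5-.5+180),z)[:2]
t=P(tip,.047)
for z in(.0695,.0745,.08):
    b=P(bc,z);print(bc,tip,b,t,"dx,dy block-clip",(b-t)@ux,(b-t)@uy)
```

```text
((192.49996948242188, 291.9999694824219), (66.99998474121094, 69.99998474121094), -0.0)
(191.27861114444576, 291.00072002880114) (np.float64(221.2666801980791), 236) [0.5581 0.2213] [0.582  0.2133] dx,dy block-clip -0.02521099610828411 0.0010415326049675669
(191.27861114444576, 291.00072002880114) (np.float64(221.2666801980791), 236) [0.5581 0.2202] [0.582  0.2133] dx,dy block-clip -0.024846966964478526 -1.5130376644633926e-05
(191.27861114444576, 291.00072002880114) (np.float64(221.2666801980791), 236) [0.5582 0.2189] [0.582  0.2133] dx,dy block-clip -0.024446534906292464 -0.001177459656418085
```

The top view puts the block level with the clip within about 1 mm, so I'll hand in.

```bash
python3 -c "
from rig import ctrl
s=ctrl.read_state();print(s['time'],s['tool_pos'],s['opening'],s['ft_force'])
print(ctrl.hand_in())"
```

```text
14.5 [ 0.55499534 -0.08526906  0.16419747] 0.010426880725690367 [-0.51663292  6.55960844  0.73500731]
the job is handed in; nothing more can be done
None
```

The job is handed in at 14.5 s; the hand-in gave no verdict, so these are my own last checks.

- **Dimmer:** I slid the grip to the index clip. A wrist view then put it about 2 mm short, so I recentred it once and let go. The last top view puts it level with the clip within about 1 mm.
- **Flap:** I gripped it by the pin, swung it up along its arc, and it is still held with a 40 N squeeze. The scene view puts it within about 0.02 rad of upright.
- **Forces:** The wrist reads about 0.5 N along the swing and about 6.6 N sideways along the pin, which I left as it was.
- **Bystanders:** I never worked at the dish, bottle or slide box. I did not measure their positions again at the end.

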